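Hold a thermometer probe centred in the guide of an oil test bath

ROBOT

A 6-joint arm with a two-finger parallel gripper is mounted at the origin on the work surface. World frame = base frame: x ahead of the robot, y to its left, z up, the work surface at z = 0. Lengths are in m, angles in rad, forces in N, time in s.
With the tool pointing down it reaches from about 0.35 to 0.975 m from the base axis. Payload 7.1 kg.
Tool frame: the origin (TCP) lies on the front face of the gripper's body, between the roots of the fingers; the fingertips stand 80 mm ahead of it and the grasp point (between the pads) lies 61 mm ahead of it; z points along the fingers, y is the direction in which the jaws open and shut (so a half turn about z gives the same grasp; the last joint's range is limited). The gripper opens to 88 mm and grips with 3 to 60 N. Pads are 20 mm wide; open, the fingers measure 115 mm over their backs; the gripper's body (75 mm by 178 mm) begins 61 mm behind the grasp point.
Start: joints at [-1.169, 0.423, 1.63, -0, 1.089, -0.019], TCP at [0.255, -0.57, 0.303] pointing down, gripper open.
Joint ranges: [-3, 3], [-0.9, 2.11], [0.09, 2.58], [-1.31, 4.45], [0.11, 2.69], [-2.54, 2.54]. Speed limits (rad/s): [2.39, 2.39, 3.01, 3.14, 3.14, 3.14].

INTERFACE

Orientations are given as a unit quaternion [x, y, z, w].
In Python, from bench import get_state, read_camera, get_calibration, env gives the robot as it stands.
- The arm moves only by the tool drive_tool, never from a script. Its argument "targets" is a list of rows, each an object of numbers: "fingers": the opening, from -1 (shut) to 1 (fully open); "dx", "dy", "dz": the shift along the tool's x, y, z in m; "twist": the turn about the tool's z in rad. In form: [{"fingers": .., "dx": .., "dy": .., "dz": .., "twist": ..}, ...]. A call has 1 to 20 rows; each row is the pose to reach, as a shift and turn from the pose commanded when the call began, along the tool's axes at that moment; what a row does not reach only later rows make up. A row lasts 1/8 s, in which the tool goes at most 62.5 mm and 10.7 degrees, less where a joint would pass 70% of its speed; a pose out of reach is approached as far as the arm can. A call with a gripper value outside its range is refused whole. The fingers move at their own pace and stop on an object; "grip_force" is the grip in N (left out, the last holds). Time passes only in rows, so rows that repeat a pose let the fingers close. It gives the time, the measured TCP pose, the force and the opening at its end, in the units of the state.
- get_state(): the state, without advancing time (a new reading comes with each control period).
- read_camera(name): name is "side" or "top" or "wrist"; returns the picture (384x512x3 uint8, red, green, blue); there is no depth.
- get_calibration(name): a dict with "fx", "fy", "cx", "cy" (pixels), "dist_coeffs" ([k1, k2, p1, p2, k3] as OpenCV has them; the pictures are not rectified), "rvec" (rotation vector, rad) and "tvec" (3), from world to camera coordinates, as OpenCV has them; the wrist camera has in their place "hand_eye" (4x4, takes a point from camera to tool coordinates, whose origin is the TCP and whose axes are the flange's). Camera axes: x right, y down, z forward; pixel columns grow to the right and rows downward; lengths in m; the calibration is good to about 2 mm. A picture is of the moment at which its call begins: read the wrist's pose just before it. get_calibration takes no time and is no camera call.
- env.sign_off(): hands the job in, once; it reports no verdict.
The state is a dict: "time_s": time; "joint_pos": joint angles; "qd": joint speeds; "effort": joint torques, N m; "eef_pos": TCP position; "orientation": TCP orientation; "contact_force": force on the tool from outside, world axes, zero at the start; "ft_torque": the same for the moment, N m; "opening": finger opening in m.
Only numpy, scipy, OpenCV 4.12 (cv2) and the standard library are available. Lean on these libraries where they do the work, as an engineer would, in place of code of your own. Each camera call takes 0.05 s, during which the arm holds its last target. There are 200 camera calls.

TASK

Take the black lid off the steel guide collar of the small test bath, lay it flat in the shallow steel tray and let go of it. Then take the thermometer probe out of its stand by its square head and lower it upright through the guide, never touching the bath or the bore, until the black band on its stem is level with the top of the collar. Finish still holding the probe there, still and centred in the bore, with the lid lying in the tray; leave the other things on the bench where they stand.

Things in the scene. Friction and masses are not known exactly. Their poses are not given: they have to be found in the camera images.
- guide_mouth (a point): centre of the open top of the bath's steel guide collar, 130 mm above the bench; axes are the bath's (x towards its vented rear, z up). The collar is a vertical tube, outside 46 mm, bore 30 mm, 45 mm long, standing 30 mm above the dark cover of a fixed white case 224 x 204 x 100 mm. The collar's axis lies 35 mm to -x and 30 mm to +y of the case's centre. The case is hollow below the bore. Three flat black caps 42 mm across, 13 mm tall, are fixed on the cover and stay there
- guide_exit (a point): centre of the lower end of the same bore, 45 mm straight below guide_mouth
- lid_knob (a point): grasp point of the loose black lid's round knob (20 mm across, 36 mm tall, on the lid's axis), 36 mm above the lid's underside and 25 mm above the top of its disc, z up. The lid is a disc 60 mm across and 11 mm thick including a 6 mm deep skirt (inside 52 mm) that fits loosely over the collar. It weighs about 70 g
- lid_base (a point): the same lid: centre of the underside of its skirt, z up
- tray: fixed shallow square steel tray 140 x 140 mm, open on top, walls 3 mm thick and 16 mm tall, floor 3 mm thick; origin at the centre of its underside on the bench, x and y along its sides
- probe_head (a point): centre of the probe's square grey head (26 x 26 mm, 56 mm tall, x and y square to its flat sides, z up along the stem towards the head). The probe's round steel stem, 10 mm thick, runs 110 mm straight down from the head; about 110 g in all
- probe_band (a point): centre of the black band (14 mm across, 4 mm tall) round the probe's stem, 68 mm below probe_head and 70 mm above the tip; z up along the stem
- probe_tip (a point): centre of the stem's lower end, 138 mm below probe_head; z up along the stem
- stand: fixed probe stand, origin at its foot on the bench straight below the probe. Base plate 110 x 90 mm, 8 mm thick; level top plate 116 (x) x 56 (y) mm with its top 120 mm above the bench, with an 18 mm hole in which the stem hangs, the head resting on the plate with the tip 10 mm above the bench; a column 16 x 50 mm at its +x side. The probe is drawn straight up
- sample_bottle: bystander, to be left alone: closed amber sample bottle, 54 mm wide, 130 mm tall; origin at its underside
- sample_jar: bystander, to be left alone: amber jar, 64 mm wide, 80 mm tall; origin at its underside
- beaker: bystander, to be left alone: empty glass beaker, 70 mm wide, 90 mm tall; origin at its underside
- spatula: bystander, to be left alone: flat spatula 160 mm long, lying in front of the robot; origin at its underside
- oil_can: bystander, to be left alone: black oil can, 110 x 70 x 195 mm; origin at its underside
- spare_weight: bystander, to be left alone: brass weight, 44 mm across, 30 mm tall; origin at its underside
Not all that is in view belongs to the job. What is meant by the part that bears probe_head is not green or turquoise, and is the larger of those in its own colour.

How it is judged:
By the outcome, as a careful person would: the job done as asked, in the order asked, and still so for the second after the job is handed in, while the arm keeps its last pose, push and grip.
It also fails if it takes over 61 s, if anything falls off the work surface, if the arm or the gripper's body presses on something with over 40 N, if the wrist force passes 120 N, or if a joint passes its speed limit or range.

## Working session

There is one attempt and no reset: what is moved stays moved. The work goes in short steps, Python scripts to look and compute and a tool call to move; the robot and the scene stay as the last step left them, time stands still between calls to the robot, and variables do not carry over. Pictures are saved under pics/ and viewed, about 8 in all and at most 12, crops included, and the job is handed in when it is done.

Besides the shell and the picture viewer there is one more tool, called after "Call:" by a JSON object that holds its "op" and its "data". drive_tool: Moves the arm, as the interface text tells. Its arguments: {"type":"object","properties":{"targets":{"type":"array","items":{"type":"object","properties":{"fingers":{"type":"number"},"dx":{"type":"number"},"dy":{"type":"number"},"dz":{"type":"number"},"twist":{"type":"number"}}}},"grip_force":{"type":"number"}},"required":["targets"]}

```bash
mkdir -p pics; ls
cat > h.py <<'E'
import numpy as np, cv2
from bench import get_state, read_camera, get_calibration, env
from scipy.spatial.transform import Rotation as R
def save(n,im): cv2.imwrite(f'pics/{n}.png',im[:,:,::-1])
def cam(name,s=None):
    c=get_calibration(name);K=np.array([[c['fx'],0,c['cx']],[0,c['fy'],c['cy']],[0,0,1.]]);d=np.array(c['dist_coeffs'],float)
    if 'hand_eye' in c:
        s=s or get_state();T=np.eye(4);T[:3,:3]=R.from_quat(s['orientation']).as_matrix();T[:3,3]=s['eef_pos']
        M=np.linalg.inv(T@np.array(c['hand_eye']))
    else:
        M=np.eye(4);M[:3,:3]=cv2.Rodrigues(np.array(c['rvec'],float))[0];M[:3,3]=np.ravel(c['tvec'])
    return K,d,M
def ray(C,uv):
    K,d,M=C;p=cv2.undistortPoints(np.array(uv,float).reshape(-1,1,2),K,d).reshape(-1,2)
    D=np.c_[p,np.ones(len(p))]@M[:3,:3]
    return -M[:3,:3].T@M[:3,3],D/np.linalg.norm(D,axis=1)[:,None]
def onz(C,uv,z):
    o,D=ray(C,uv);return o+D*((z-o[2])/D[:,2])[:,None]
def proj(C,P):
    K,d,M=C;return cv2.projectPoints(np.array(P,float).reshape(-1,3),cv2.Rodrigues(M[:3,:3])[0],M[:3,3],K,d)[0].reshape(-1,2)
def tri(C1,u1,C2,u2):
    A=[];b=[]
    for C,u in((C1,u1),(C2,u2)):
        o,D=ray(C,u);P=np.eye(3)-np.outer(D[0],D[0]);A.append(P);b.append(P@o)
    return np.linalg.lstsq(np.vstack(A),np.hstack(b),rcond=None)[0]
E
python3 - <<'E'
from h import *
s=get_state();print(s)
a=read_camera('top');b=read_camera('side');c=read_camera('wrist')
for n,i in(('top',a),('side',b),('wrist',c)):
    save(n+'0',i);C=cam(n,s);print(n,-C[2][:3,:3].T@C[2][:3,3],C[0][0,0],C[1])
save('all0',np.vstack([np.hstack([a,b]),np.hstack([c,c*0])])[:, :1024])
E
```

```text
pics
{'time_s': 0.0, 'joint_pos': array([-1.16901532e+00,  4.23824375e-01,  1.63069614e+00,  1.20506469e-06,
        1.08858090e+00, -1.89845734e-02]), 'qd': array([-0.00104115, -0.00171284,  0.00151244,  0.00130704,  0.00107339,
       -0.00155759]), 'effort': array([-7.38552080e-04, -5.44632554e+01, -2.73671025e+01,  6.42871438e-02,
        2.27328931e-02, -1.37059124e-04]), 'eef_pos': array([ 0.25514938, -0.57007013,  0.30190947]), 'orientation': array([ 9.77950827e-01,  2.08833932e-01, -1.42983280e-04, -7.40706512e-04]), 'contact_force': array([ 0.34549087,  0.70599758, -0.24799542]), 'ft_torque': array([ 0.03972513, -0.00857766,  0.02673734]), 'opening': 0.08768206929183474}
top [ 0.38768516 -0.01972756  1.3949652 ] 465.4959630224785 [-0.10456379  0.          0.          0.          0.        ]
side [-0.16953962  0.63581231  0.66831584] 395.98226509630973 [-0.0903739  0.         0.         0.         0.       ]
wrist [ 0.32358032 -0.53888333  0.38313013] 269.7433299375129 [-0.01194631  0.          0.          0.          0.        ]
```

```bash
python3 -c "
import cv2
for n in('top0','side0'):
    cv2.imwrite('pics/'+n+'b.png',cv2.resize(cv2.imread('pics/'+n+'.png'),(800,600),interpolation=3))"
```

```text
(no output)
```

View pics/top0b.png

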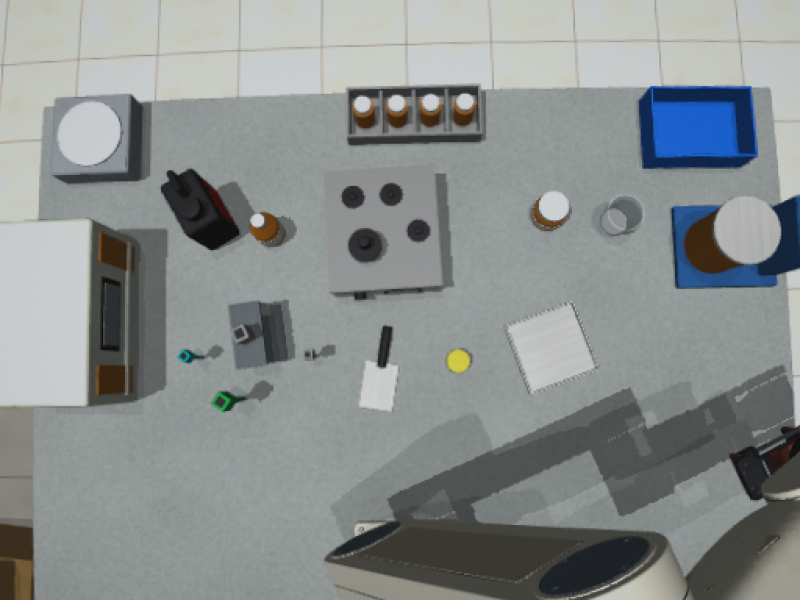

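View pics/side0b.png

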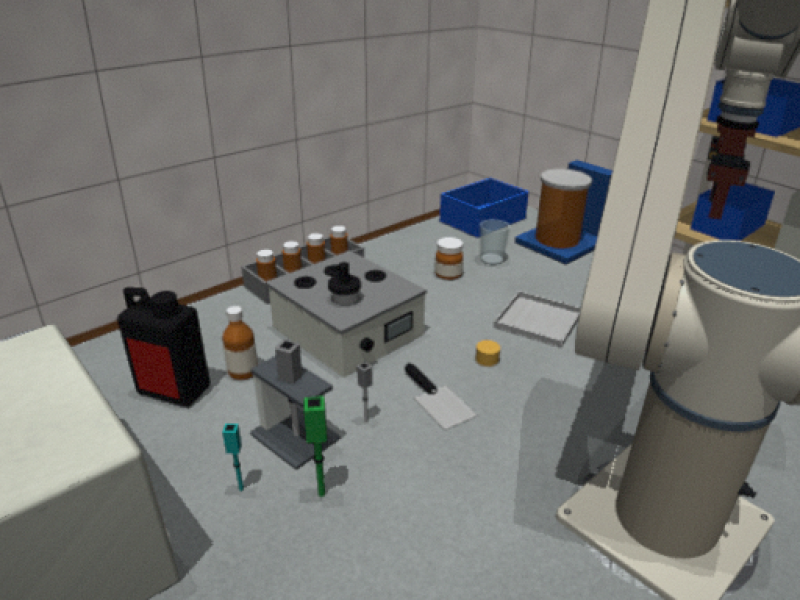

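The top view shows the lid knob at (365,242), the stand with the larger grey head at (240,333) and the tray at (552,347), all in 800-wide pixels. Turquoise, green and small grey decoys stand close to the stand. The side view has the knob at (344,268) and the head at (288,350).

Run:
```python
from h import *
T=cam('top');S=cam('side');k=.64
f=lambda *p:np.array(p,float)*k
print('tri knob top',tri(T,f(366,240),S,f(344,265)),'z.171',onz(T,f(365,241),.171))
print('tri head top',tri(T,f(240,332),S,f(288,344)),'z.176',onz(T,f(240,332),.176))
print('decoy grey',tri(T,f(310,353),S,f(365,366)),'green',tri(T,f(222,400),S,f(315,400)),'turq',tri(T,f(186,355),S,f(232,426)))
print('tray',onz(T,[f(507,327),f(572,304),f(597,369),f(531,392)],.016), 'case',onz(T,[f(326,170),f(436,166),f(443,291),f(329,295)],.1))
t=cv2.imread('pics/top0.png');cr=t[180:250,135:215]
cv2.imwrite('pics/c.png',np.hstack([cv2.resize(cr,(400,350),interpolation=2),cv2.resize(t[95:200,200:300][:,:],(380,350),interpolation=2)]))
q=get_state()['orientation'];print(R.from_quat(q).as_matrix())
print(get_calibration('wrist')['hand_eye'])
```

```text
tri knob top [0.61643439 0.06720471 0.16399228] z.171 [[0.61267887 0.06759581 0.171     ]]
tri head top [0.46094429 0.28227992 0.1744938 ] z.176 [[0.46102205 0.2821299  0.176     ]]
decoy grey [0.4257426  0.17386948 0.10403652] green [0.34629452 0.31622647 0.16544923] turq [0.42568386 0.39652909 0.11337948]
tray [[ 0.46973196 -0.18849036  0.016     ]
 [ 0.51084041 -0.31398277  0.016     ]
 [ 0.38634669 -0.3568163   0.016     ]
 [ 0.34607224 -0.23003777  0.016     ]] case [[ 0.75969881  0.14254769  0.1       ]
 [ 0.76164773 -0.05902445  0.1       ]
 [ 0.53169886 -0.06582656  0.1       ]
 [ 0.52901686  0.1389018   0.1       ]]
[[ 9.12747295e-01  4.08524372e-01 -4.62218061e-04]
 [ 4.08524633e-01 -9.12746735e-01  1.01040000e-03]
 [-9.11500290e-06 -1.11106733e-03 -9.99999383e-01]]
[[-1.01187940e-03 -9.60740199e-01 -2.77447735e-01  7.52031047e-02]
 [ 9.99999487e-01 -9.59722576e-04 -3.23790067e-04 -6.37876991e-04]
 [ 4.48052778e-05 -2.77447921e-01  9.60740677e-01 -8.12175611e-02]
 [ 0.00000000e+00  0.00000000e+00  0.00000000e+00  1.00000000e+00]]
```

Call:
{"op": "drive_tool", "data": {"targets": [{"fingers":1,"dx":0.04,"dy":-0.03,"dz":-0.02},{"dx":0.587,"dy":-0.435,"dz":-0.04},{"dx":0.587,"dy":-0.435,"dz":-0.04},{"dx":0.587,"dy":-0.435,"dz":-0.04},{"dx":0.587,"dy":-0.435,"dz":-0.04},{"dx":0.587,"dy":-0.435,"dz":-0.04},{"dx":0.587,"dy":-0.435,"dz":-0.04},{"dx":0.587,"dy":-0.435,"dz":-0.04},{"dx":0.587,"dy":-0.435,"dz":-0.04},{"dx":0.587,"dy":-0.435,"dz":-0.04},{"dx":0.587,"dy":-0.435,"dz":-0.04},{"dx":0.587,"dy":-0.435,"dz":-0.04},{"dx":0.587,"dy":-0.435,"dz":-0.04},{"dx":0.587,"dy":-0.435,"dz":-0.04},{"dx":0.587,"dy":-0.435,"dz":-0.04}], "grip_force": 20}}

```text
validation failed for argument at $.ta...
```

Call:
{"op": "drive_tool", "data": {"targets": [{"fingers":1,"dx":0.04,"dy":-0.03,"dz":-0.02,"twist":0},{"fingers":1,"dx":0.587,"dy":-0.435,"dz":-0.04,"twist":0},{"fingers":1,"dx":0.587,"dy":-0.435,"dz":-0.04,"twist":0},{"fingers":1,"dx":0.587,"dy":-0.435,"dz":-0.04,"twist":0},{"fingers":1,"dx":0.587,"dy":-0.435,"dz":-0.04,"twist":0},{"fingers":1,"dx":0.587,"dy":-0.435,"dz":-0.04,"twist":0},{"fingers":1,"dx":0.587,"dy":-0.435,"dz":-0.04,"twist":0},{"fingers":1,"dx":0.587,"dy":-0.435,"dz":-0.04,"twist":0},{"fingers":1,"dx":0.587,"dy":-0.435,"dz":-0.04,"twist":0},{"fingers":1,"dx":0.587,"dy":-0.435,"dz":-0.04,"twist":0},{"fingers":1,"dx":0.587,"dy":-0.435,"dz":-0.04,"twist":0},{"fingers":1,"dx":0.587,"dy":-0.435,"dz":-0.04,"twist":0},{"fingers":1,"dx":0.587,"dy":-0.435,"dz":-0.04,"twist":0},{"fingers":1,"dx":0.587,"dy":-0.435,"dz":-0.04,"twist":0},{"fingers":1,"dx":0.587,"dy":-0.435,"dz":-0.04,"twist":0}], "grip_force": 20}}

```text
time_s: 2.02
eef_pos: [0.6128, 0.0651, 0.3425]
orientation: [0.978, 0.208, -0.0, 0.0]
contact_force: [0.4, -0.6, -0.8]
opening: 0.0881
```

Run:
```python
from h import *
s=get_state();w=read_camera('wrist');save('w1',w);C=cam('wrist',s);print(s['eef_pos'],s['orientation'])
print(proj(C,[[.613,.067,.171],[.613,.067,.135],[.613,.067,.13]]))
cv2.imwrite('pics/w1b.png',cv2.resize(w[:,:,::-1],(800,600),interpolation=2))
```

```text
[0.61276107 0.0650605  0.34252487] [ 9.78102767e-01  2.08122110e-01 -4.04365769e-04  4.43402896e-05]
[[251.40191736 192.87531249]
 [251.5173884  183.68531921]
 [251.53134128 182.57499333]]
```

View pics/w1b.png

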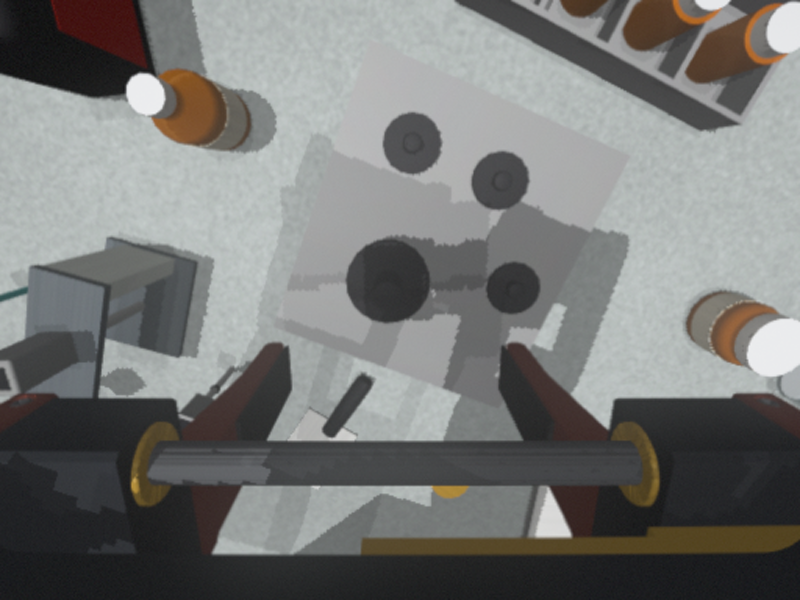

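The wrist view shows the lid disc centred at about (388,281), with the cover corners at (370,42), (628,158), (496,405) and (280,318). I'll fit the disc next.

Run:
```python
from h import *
s=get_state();C=cam('wrist',s);w=cv2.imread('pics/w1.png');g=w.max(2)
for th in (60,75,90):
    n,l,st,ce=cv2.connectedComponentsWithStats((g<th).astype(np.uint8)); 
    i=l[180,248];print(th,st[i],ce[i],onz(C,ce[i],.135))
    cs,_=cv2.findContours((l==i).astype(np.uint8),0,1);e=cv2.minEnclosingCircle(cs[0]);print(e,onz(C,e[0],.135))
    for p in((412*.64,142*.64),(500*.64,181*.64),(514*.64,288*.64)):
        j=l[int(p[1]),int(p[0])-8]; print('  cap',j and st[j][2:5],onz(C,ce[j],.113))
k=.64
c=onz(C,np.array([(370,42),(628,158),(496,405),(280,318)])*k,.1);print(c)
```

```text
60 [ 232  155   43   51 1673] [252.10579797 180.07591154] [[0.61715333 0.06801692 0.135     ]]
((249.4130401611328, 179.80435180664062), 25.425865173339844) [[0.61623082 0.07085004 0.135     ]]
  cap 0 [[0.63701604 0.06410374 0.113     ]]
  cap 0 [[0.63701604 0.06410374 0.113     ]]
  cap [ 33  31 793] [[ 0.64438023 -0.01832872  0.113     ]]
75 [ 222  153   53   53 2156] [248.51762523 179.47077922] [[0.61617601 0.07190247 0.135     ]]
((248.34982299804688, 179.2542724609375), 26.50690269470215) [[0.61632507 0.07216962 0.135     ]]
  cap 0 [[0.64421179 0.06446565 0.113     ]]
  cap 0 [[0.64421179 0.06446565 0.113     ]]
  cap [ 34  33 859] [[ 0.64449951 -0.01841178  0.113     ]]
90 [ 222  153  124   54 3397] [272.99381807 180.64821902] [[0.6259053  0.04672472 0.135     ]]
((283.5, 181.0), 61.70301818847656) [[0.63024782 0.0359715  0.135     ]]
  cap [  36   38 1040] [[0.7077621  0.09488274 0.113     ]]
  cap [  36   36 1003] [[0.71025962 0.02747463 0.113     ]]
  cap [ 124   54 3397] [[0.62168364 0.04295587 0.113     ]]
[[ 0.75626492  0.14767115  0.1       ]
 [ 0.76394229 -0.05434555  0.1       ]
 [ 0.5448776  -0.06048739  0.1       ]
 [ 0.54397758  0.13662489  0.1       ]]
```

Call:
{"op": "drive_tool", "data": {"targets": [{"fingers":0.6,"dx":0.0045,"dy":-0.004,"dz":0.04,"twist":0},{"fingers":0.6,"dx":0.0045,"dy":-0.004,"dz":0.082,"twist":0},{"fingers":0.6,"dx":0.0045,"dy":-0.004,"dz":0.082,"twist":0},{"fingers":0.6,"dx":0.0045,"dy":-0.004,"dz":0.082,"twist":0}]}}

```text
time_s: 2.58
eef_pos: [0.6165, 0.0713, 0.2622]
orientation: [0.978, 0.208, 0.001, 0.0]
contact_force: [0.4, -0.7, 0.6]
opening: 0.0703
```

Run:
```python
from h import *
s=get_state();w=read_camera('wrist');save('w2',w);C=cam('wrist',s);print(s['eef_pos'],s['opening'])
t=s['eef_pos'];print(proj(C,[[t[0],t[1],.171],[t[0],t[1],.135]]))
cv2.imwrite('pics/w2b.png',cv2.resize(w[120:300,120:380,::-1],(780,540),interpolation=2))
g=w.max(2)
for th in (50,60,75):
    n,l,st,ce=cv2.connectedComponentsWithStats((g<th).astype(np.uint8)); i=l[175,240]
    cs,_=cv2.findContours((l==i).astype(np.uint8),0,1);e=cv2.minEnclosingCircle(cs[0]);print(st[i],e,onz(C,e[0],.135))
```

```text
[0.61651781 0.07127175 0.26215513] 0.07034150381318294
[[253.33905863 227.32279521]
 [253.16586141 209.64999728]]
[     0      0    512    369 165390] ((195.0, 368.0), 9.999999747378752e-05) [[0.43999578 0.055989   0.135     ]]
[     0      0    512    356 153973] ((73.0, 351.0), 12.041694641113281) [[0.41057811 0.17256437 0.135     ]]
[     0      0    512    356 140739] ((369.0, 308.0), 1.000100016593933) [[ 0.5720144  -0.06561248  0.135     ]]
```

View pics/w2b.png

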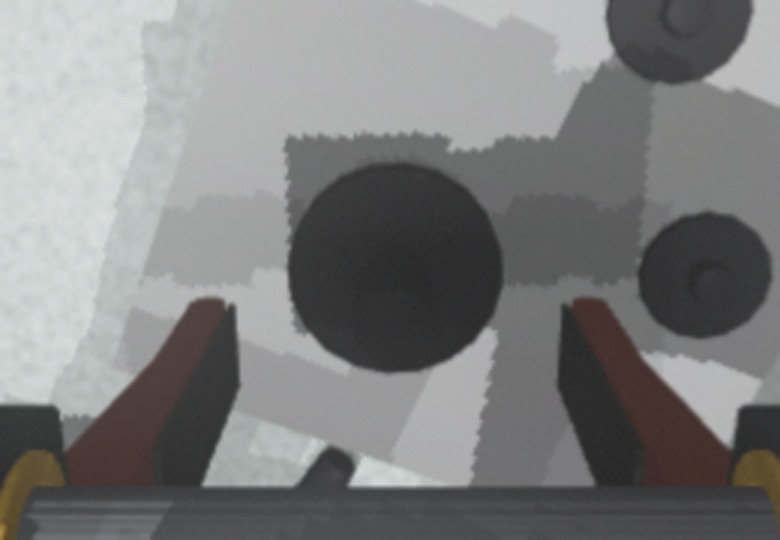

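The disc sits between the fingers at crop (395,267), and the TCP projects to (399,269), so it is within about 1 mm. Next: descend and grip.

Call:
{"op": "drive_tool", "data": {"targets": [{"fingers":0.6,"dx":0,"dy":-0.001,"dz":0.03,"twist":0},{"fingers":0.6,"dx":0,"dy":-0.001,"dz":0.041,"twist":0},{"fingers":0.6,"dx":0,"dy":-0.001,"dz":0.041,"twist":0},{"fingers":-0.2,"dx":0,"dy":-0.001,"dz":0.041,"twist":0},{"fingers":-1,"dx":0,"dy":-0.001,"dz":0.041,"twist":0},{"fingers":-1,"dx":0,"dy":-0.001,"dz":0.041,"twist":0},{"fingers":-1,"dx":0,"dy":-0.001,"dz":0.041,"twist":0},{"fingers":-1,"dx":0,"dy":-0.001,"dz":0.041,"twist":0},{"fingers":-1,"dx":0,"dy":-0.001,"dz":0.041,"twist":0}], "grip_force": 20}}

```text
time_s: 3.75
eef_pos: [0.6155, 0.0728, 0.2197]
orientation: [0.978, 0.209, -0.0, 0.0]
contact_force: [-0.6, -0.1, 0.2]
opening: 0.019
```

Call:
{"op": "drive_tool", "data": {"targets": [{"fingers":-1,"dx":0,"dy":0,"dz":-0.015,"twist":0},{"fingers":-1,"dx":0,"dy":0,"dz":-0.05,"twist":0},{"fingers":-1,"dx":0,"dy":0,"dz":-0.08,"twist":0},{"fingers":-1,"dx":-0.04,"dy":0.03,"dz":-0.08,"twist":0},{"fingers":-1,"dx":-0.08,"dy":0.06,"dz":-0.08,"twist":0},{"fingers":-1,"dx":-0.12,"dy":0.09,"dz":-0.08,"twist":0},{"fingers":-1,"dx":-0.16,"dy":0.12,"dz":-0.08,"twist":0},{"fingers":-1,"dx":-0.2,"dy":0.15,"dz":-0.08,"twist":0},{"fingers":-1,"dx":-0.24,"dy":0.18,"dz":-0.08,"twist":0},{"fingers":-1,"dx":-0.28,"dy":0.21,"dz":-0.06,"twist":0},{"fingers":-1,"dx":-0.312,"dy":0.2385,"dz":-0.03,"twist":0},{"fingers":-1,"dx":-0.312,"dy":0.2385,"dz":0.02,"twist":0},{"fingers":-1,"dx":-0.312,"dy":0.2385,"dz":0.02,"twist":0},{"fingers":-1,"dx":-0.312,"dy":0.2385,"dz":0.02,"twist":0}]}}

```text
time_s: 5.5
eef_pos: [0.429, -0.2725, 0.2013]
orientation: [0.978, 0.209, 0.001, 0.001]
contact_force: [0.4, -0.1, 0.1]
opening: 0.0192
```

Run:
```python
from h import *
s=get_state();w=read_camera('wrist');a=read_camera('top');print(s['eef_pos'],s['opening'],s['contact_force'])
save('w3',w);save('t3',a)
A=cv2.resize(w[:,:,::-1],(427,320));B=cv2.resize(a[180:260,310:400,::-1],(360,320),interpolation=2)
cv2.imwrite('pics/m3.png',np.hstack([A,B]))
```

```text
[ 0.42902392 -0.27251637  0.20125521] 0.019226741568532133 [ 0.44193098 -0.05224515  0.0748264 ]
```

View pics/m3.png

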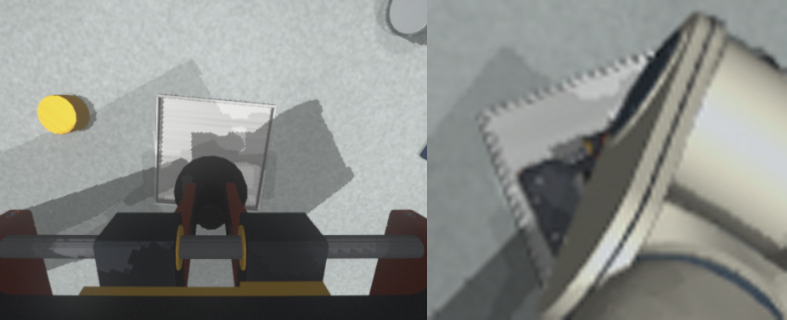

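The lid hangs level between the fingers. The tray below spans about (157–275, 95–210), so the tool is over its middle. Next: lower and release.

Call:
{"op": "drive_tool", "data": {"targets": [{"fingers":-1,"dx":0,"dy":0,"dz":0.04,"twist":0},{"fingers":-1,"dx":0,"dy":0,"dz":0.075,"twist":0},{"fingers":-1,"dx":0,"dy":0,"dz":0.092,"twist":0},{"fingers":-1,"dx":0,"dy":0,"dz":0.099,"twist":0},{"fingers":-1,"dx":0,"dy":0,"dz":0.102,"twist":0},{"fingers":-1,"dx":0,"dy":0,"dz":0.1025,"twist":0},{"fingers":-1,"dx":0,"dy":0,"dz":0.1025,"twist":0}]}}

```text
time_s: 6.48
eef_pos: [0.4288, -0.2726, 0.0986]
orientation: [0.978, 0.209, 0.001, 0.001]
contact_force: [-0.3, 2.2, 7.0]
opening: 0.02
```

Call:
{"op": "drive_tool", "data": {"targets": [{"fingers":-0.2,"dx":0,"dy":0,"dz":0,"twist":0},{"fingers":0.2,"dx":0,"dy":0,"dz":0,"twist":0},{"fingers":0.4,"dx":0,"dy":0,"dz":0,"twist":0},{"fingers":0.4,"dx":0,"dy":0,"dz":-0.03,"twist":0},{"fingers":0.4,"dx":0,"dy":0,"dz":-0.08,"twist":0},{"fingers":0.6,"dx":0,"dy":0,"dz":-0.14,"twist":0},{"fingers":1,"dx":0,"dy":0,"dz":-0.2,"twist":0},{"fingers":1,"dx":0.02,"dy":-0.04,"dz":-0.247,"twist":0},{"fingers":1,"dx":0.05,"dy":-0.095,"dz":-0.247,"twist":0},{"fingers":1,"dx":0.256,"dy":-0.493,"dz":-0.247,"twist":0},{"fingers":1,"dx":0.256,"dy":-0.493,"dz":-0.247,"twist":0},{"fingers":1,"dx":0.256,"dy":-0.493,"dz":-0.247,"twist":0},{"fingers":1,"dx":0.256,"dy":-0.493,"dz":-0.247,"twist":0},{"fingers":1,"dx":0.256,"dy":-0.493,"dz":-0.247,"twist":0},{"fingers":1,"dx":0.256,"dy":-0.493,"dz":-0.247,"twist":0},{"fingers":1,"dx":0.256,"dy":-0.493,"dz":-0.247,"twist":0},{"fingers":1,"dx":0.256,"dy":-0.493,"dz":-0.247,"twist":0},{"fingers":1,"dx":0.256,"dy":-0.493,"dz":-0.247,"twist":0},{"fingers":1,"dx":0.256,"dy":-0.493,"dz":-0.247,"twist":0},{"fingers":1,"dx":0.256,"dy":-0.493,"dz":-0.247,"twist":0}]}}

```text
time_s: 8.98
eef_pos: [0.4605, 0.2808, 0.3443]
orientation: [0.978, 0.208, -0.0, 0.0]
contact_force: [0.4, 0.1, -0.3]
opening: 0.0879
```

Run:
```python
from h import *
s=get_state();w=read_camera('wrist');a=read_camera('top');b=read_camera('side');print(s['eef_pos'],s['opening'],s['contact_force'])
save('w4',w);save('t4',a);save('s4',b)
A=cv2.resize(w[:300,:,::-1],(768,450),interpolation=2)
B=np.hstack([cv2.resize(a[190:255,320:385,::-1],(150,150)),cv2.resize(b[180:225,310:375,::-1],(217,150)),cv2.resize(a[140:200,205:285,::-1],(200,150)),np.zeros((150,201,3),np.uint8)])
cv2.imwrite('pics/m4.png',np.vstack([A,B]))
```

```text
[0.460526   0.28076537 0.34428304] 0.08787050149919602 [ 0.43610137  0.05048215 -0.32029431]
```

View pics/m4.png

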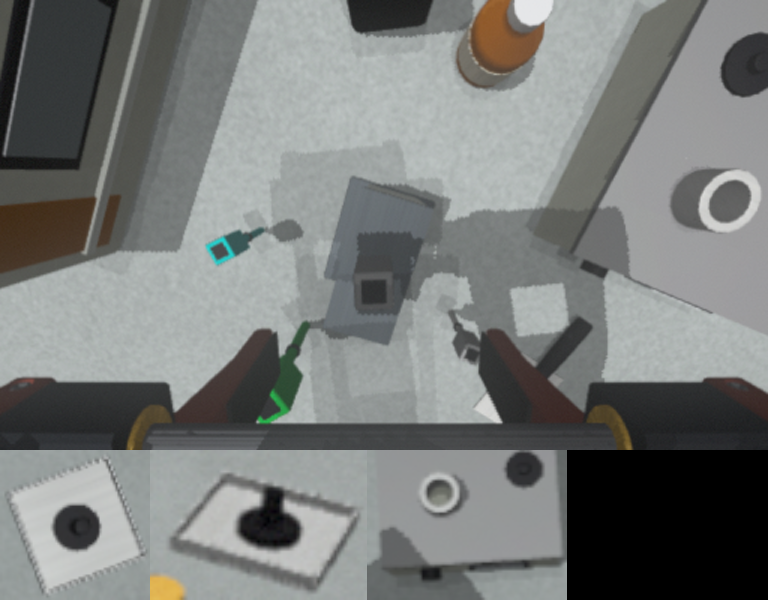

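The lid lies flat near the tray's centre. The open collar shows in the top crop at about (440,493). In the wrist view the grey head is at (374,291), almost square to the tool. I'll measure the head yaw and the collar rim numerically.

Run:
```python
from h import *
s=get_state();C=cam('wrist',s);T=cam('top')
w=cv2.imread('pics/w4.png').max(2)
cr=w[165:225,215:285];print(np.array2string(cr[::3,10:60:2],max_line_width=200))
for th in (40,45,50,55):
    n,l,st,ce=cv2.connectedComponentsWithStats((w<th).astype(np.uint8));i=l[194,249]
    if i: 
        cs,_=cv2.findContours((l==i).astype(np.uint8),0,1);print(th,st[i],ce[i],cv2.minAreaRect(cs[0]),onz(C,ce[i],.176))
a=cv2.imread('pics/t4.png').min(2)
for th in(170,190,210):
    m=np.zeros_like(a);m[145:167,222:246]=(a[145:167,222:246]>th)
    cs,_=cv2.findContours(m,0,1);c=max(cs,key=cv2.contourArea);e=cv2.fitEllipse(c);print('collar top',th,e,onz(T,e[0],.13))
wm=cv2.imread('pics/w4.png').min(2)
for th in(170,190,210):
    m=np.zeros_like(a);m[105:165,445:512]=(wm[105:165,445:512]>th)
    cs,_=cv2.findContours(m,0,1);c=max(cs,key=cv2.contourArea);e=cv2.fitEllipse(c);print('collar wrist',th,e,onz(C,e[0],.13))
```

```text
[[127 114 116 114 113 112 108  78  76  76  76  78  76  75  75  74  75  77  75  77  74  75  78  75  75]
 [115 114 116 113 112 112 111  91  79  76  75  76  76  76  74  75  75  75  76  76  75  76  75  75  74]
 [116 114 113 112 111 110 105  73  71  71  72  71  73  72  71  70  72  70  74  75  76  75  75  76  82]
 [106 112 113 113 112 112 100  70  71  70  71  71  71  71  71  71  71  69  72  77  76  75  76  74  77]
 [106 113 113 111 110 111  77  71  72  72  71  71  72  70  71  70  69  69  70  75  76  74  75  75  77]
 [108 113 112 111 111 105  73  73  72  72  72  70  71  72  72  72  73  71  70  75  76  74  75  74  79]
 [108 106 106 103 106  89  92  92  93  94  93  93  93  93  93  93  94  94  82  68  68  69  69  66  76]
 [115 114 104 104 105  91  95  95  79  78  77  79  75  73  72  71  81  94  84  75  79  69  70  68  81]
 [121 120 119 120 118 103  87  91  55  54  51  51  52  51  50  49  70  91  81  82  84  73  68  69  91]
 [121 117 118 120 118 114  81  84  55  50  49  49  51  49  49  50  67  83  78  83  81  75  67  76  97]
 [118 116 119 119 121 114  82  85  55  51  50  50  50  50  49  52  62 
[... 789 characters left out ...]
02 101 104 104 104 104 104 105 103 102 106 148 149 149 150 152 162]
 [ 93  95  98 100 101 105 103 102 102 103 104 102 104 104 105 102 103 104 117 145 146 146 150 167 170]]
55 [241 187  16  15 211] [248.77725118 194.44075829] ((248.5, 194.0), (14.0, 15.0), 90.0) [[0.45939108 0.28538222 0.176     ]]
collar top 170 ((233.2786407470703, 156.5), (14.208427429199219, 14.879376411437988), 0.0) [[0.61391833 0.07149677 0.13      ]]
collar top 190 ((233.40762329101562, 153.53477478027344), (7.2976484298706055, 10.960748672485352), 91.55756378173828) [[0.62220231 0.07102527 0.13      ]]Traceback (most recent call last):
  File "<stdin>", line 12, in <module>
ValueError: max() iterable argument is empty
```

Call:
{"op": "drive_tool", "data": {"targets": [{"fingers":0.6,"dx":-0.001,"dy":-0.003,"dz":0.04,"twist":0},{"fingers":0.6,"dx":-0.001,"dy":-0.003,"dz":0.075,"twist":0},{"fingers":0.6,"dx":-0.001,"dy":-0.003,"dz":0.075,"twist":0},{"fingers":0.6,"dx":-0.001,"dy":-0.003,"dz":0.075,"twist":0}]}}

```text
time_s: 9.62
eef_pos: [0.4589, 0.2847, 0.2703]
orientation: [0.978, 0.209, 0.001, -0.0]
contact_force: [0.5, 1.1, 0.2]
opening: 0.0701
```

Run:
```python
from h import *
s=get_state();w=read_camera('wrist');save('w5',w);C=cam('wrist',s);t=s['eef_pos'];print(t,s['opening'])
print(proj(C,[[t[0],t[1],.176]]))
cv2.imwrite('pics/w5b.png',cv2.resize(w[130:310,120:380,::-1],(780,540),interpolation=2))
g=w.max(2)
for th in (55,60,65):
    n,l,st,ce=cv2.connectedComponentsWithStats((g[:275,215:290]<th).astype(np.uint8))
    for i in range(1,n):
        if 300<st[i][4]<2000:
            cs,_=cv2.findContours((l==i).astype(np.uint8),0,1);print(th,st[i],ce[i]+[215,0],cv2.minAreaRect(max(cs,key=len)),onz(C,ce[i]+[215,0],.176))
```

```text
[0.45892418 0.28469761 0.27030715] 0.07014909251243277
[[253.4087764  225.50253504]]
55 [ 28 215  22  20 431] [253.37819026 224.56148492] ((38.5, 224.5), (19.0, 21.0), 90.0) [[0.45956653 0.28500842 0.176     ]]
60 [ 27 214  23  22 449] [253.40757238 224.40534521] ((38.41574478149414, 224.39915466308594), (20.287708282470703, 22.127269744873047), 86.98721313476562) [[0.45968282 0.28503783 0.176     ]]
65 [ 27 214  23  22 473] [253.2832981  224.37632135] ((38.0, 224.5), (21.0, 22.0), 90.0) [[0.45966734 0.28512647 0.176     ]]
```

View pics/w5b.png

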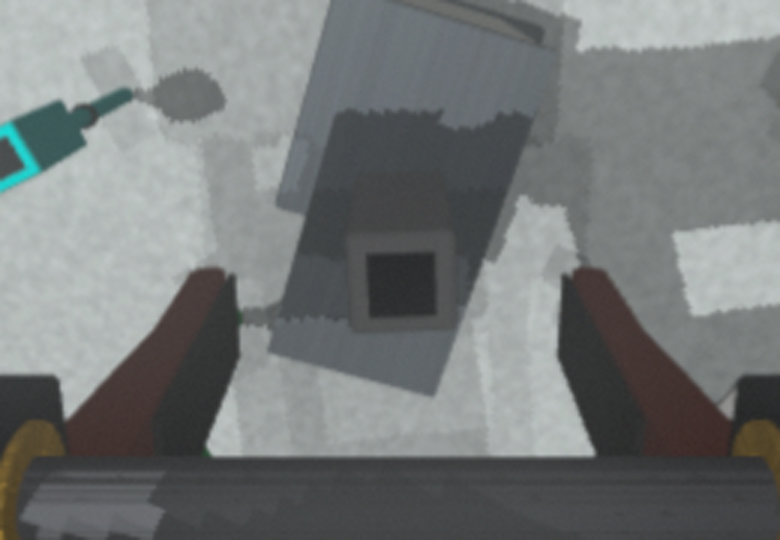

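The head is centred at crop (401,283), which matches the predicted TCP point (253,225). It is turned about 2.5° anticlockwise relative to the tool. Next: trim the yaw, descend and grip.

Call:
{"op": "drive_tool", "data": {"targets": [{"fingers":0.6,"dx":0.0005,"dy":0,"dz":0,"twist":-0.045},{"fingers":0.6,"dx":0.0005,"dy":0,"dz":0.03,"twist":-0.045},{"fingers":0.6,"dx":0.0005,"dy":0,"dz":0.055,"twist":-0.045},{"fingers":0.6,"dx":0.0005,"dy":0,"dz":0.061,"twist":-0.045},{"fingers":0.2,"dx":0.0005,"dy":0,"dz":0.061,"twist":-0.045},{"fingers":-0.2,"dx":0.0005,"dy":0,"dz":0.061,"twist":-0.045},{"fingers":-1,"dx":0.0005,"dy":0,"dz":0.061,"twist":-0.045},{"fingers":-1,"dx":0.0005,"dy":0,"dz":0.061,"twist":-0.045},{"fingers":-1,"dx":0.0005,"dy":0,"dz":0.061,"twist":-0.045},{"fingers":-1,"dx":0.0005,"dy":0,"dz":0.061,"twist":-0.045}], "grip_force": 35}}

```text
time_s: 10.92
eef_pos: [0.4588, 0.2848, 0.2084]
orientation: [0.973, 0.231, 0.0, -0.0]
contact_force: [-1.3, -0.2, 2.9]
opening: 0.0259
```

Call:
{"op": "drive_tool", "data": {"targets": [{"fingers":-1,"dx":0,"dy":0,"dz":-0.015,"twist":0},{"fingers":-1,"dx":0,"dy":0,"dz":-0.045,"twist":0},{"fingers":-1,"dx":0,"dy":0,"dz":-0.08,"twist":0},{"fingers":-1,"dx":0,"dy":0,"dz":-0.115,"twist":0},{"fingers":-1,"dx":0,"dy":0,"dz":-0.145,"twist":0},{"fingers":-1,"dx":0,"dy":0,"dz":-0.16,"twist":0},{"fingers":-1,"dx":0,"dy":0.015,"dz":-0.16,"twist":0},{"fingers":-1,"dx":-0.001,"dy":0.045,"dz":-0.16,"twist":0},{"fingers":-1,"dx":-0.002,"dy":0.08,"dz":-0.16,"twist":0},{"fingers":-1,"dx":-0.003,"dy":0.115,"dz":-0.16,"twist":0},{"fingers":-1,"dx":-0.004,"dy":0.15,"dz":-0.16,"twist":0},{"fingers":-1,"dx":-0.005,"dy":0.185,"dz":-0.16,"twist":0},{"fingers":-1,"dx":-0.006,"dy":0.22,"dz":-0.16,"twist":0},{"fingers":-1,"dx":-0.007,"dy":0.245,"dz":-0.16,"twist":0},{"fingers":-1,"dx":-0.007,"dy":0.26,"dz":-0.16,"twist":0},{"fingers":-1,"dx":-0.007,"dy":0.26,"dz":-0.16,"twist":0},{"fingers":-1,"dx":-0.007,"dy":0.26,"dz":-0.16,"twist":0}]}}

```text
time_s: 13.05
eef_pos: [0.5688, 0.0497, 0.3677]
orientation: [0.973, 0.231, -0.0, -0.0]
contact_force: [0.2, 0.1, -1.0]
opening: 0.0257
```

Run:
```python
from h import *
s=get_state();w=read_camera('wrist');save('w6',w);C=cam('wrist',s);t=s['eef_pos'];print(t,s['opening'],s['orientation'])
b=read_camera('side');save('s6',b)
print(proj(C,[[.614,.0715,.13]]),'tip pred',proj(C,[[t[0],t[1],t[2]-.061-.138]]),'side',proj(cam('side'),[[t[0],t[1],t[2]-.061],[t[0],t[1],t[2]-.199],[.615,.0715,.13]]))
cv2.imwrite('pics/w6b.png',np.hstack([cv2.resize(w[100:300,140:360,::-1],(440,400),interpolation=2),cv2.resize(b[100:260,150:290,::-1],(350,400),interpolation=2)]))
```

```text
[0.56882892 0.04972394 0.36772041] 0.02569545092904948 [ 9.72972182e-01  2.30921761e-01 -4.71737107e-04 -2.24282314e-04]
[[253.83684364 136.26970846]] tip pred [[253.19393871 186.59587552]] side [[235.70213729 124.00438403]
 [236.36695579 172.44478659]
 [220.04008196 181.14925016]]
```

View pics/w6b.png

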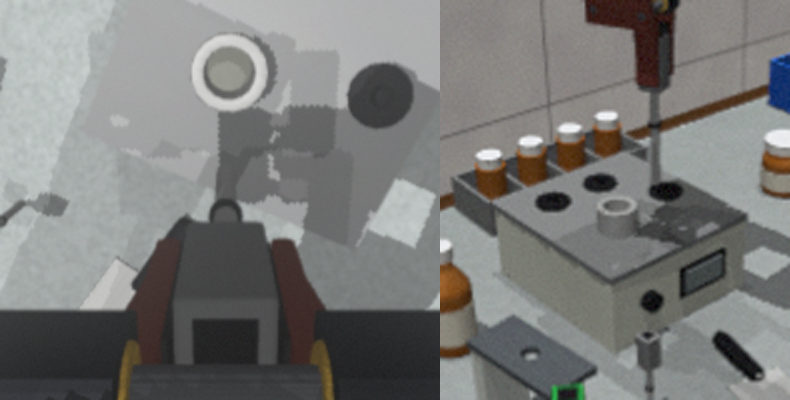

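The collar rim is at crop (230,71) in the wrist view. The side view shows the stem hanging vertical, with its tip near full-frame (236,174) against a predicted (236.4,172.4). I'll fit the rim and enlarge the tip.

Run:
```python
from h import *
s=get_state();C=cam('wrist',s);w=cv2.imread('pics/w6.png');t=s['eef_pos'];Rm=R.from_quat(s['orientation']).as_matrix()
g=cv2.cvtColor(w,6)
for th in(185,200,215):
    m=np.zeros_like(g);m[108:162,230:282]=(g[108:162,230:282]>th)
    n,l,st,ce=cv2.connectedComponentsWithStats(m);i=1+st[1:,4].argmax()
    cs,h=cv2.findContours((l==i).astype(np.uint8),2,1)
    for c in sorted(cs,key=len)[-2:]:
        e=cv2.fitEllipse(c);P=onz(C,e[0],.13)[0];d=(P-t)@Rm;print(th,e,P,'tool shift',d[:2])
print('band,headbottom pred',proj(C,[t-[0,0,.061+.068],t-[0,0,.089]]))
b=cv2.imread('pics/s6.png')
cv2.imwrite('pics/w6c.png',np.hstack([cv2.resize(w[165:225,225:285],(400,400),interpolation=2),cv2.resize(b[130:190,200:260],(400,400),interpolation=2)]))
```

```text
185 ((254.01644897460938, 136.01153564453125), (28.200660705566406, 28.457355499267578), 23.820877075195312) [0.61453575 0.07172834 0.13      ] tool shift [0.05059783 0.0012105 ]
185 ((253.87570190429688, 135.8191375732422), (36.41331100463867, 36.7548828125), 10.200292587280273) [0.61465861 0.07197369 0.13      ] tool shift [0.05081796 0.00104669]
200 ((253.69393920898438, 135.90069580078125), (29.2088680267334, 29.95720100402832), 172.9972686767578) [0.61448042 0.07212055 0.13      ] tool shift [0.05072493 0.00083535]
200 ((253.5562286376953, 135.53750610351562), (35.01403045654297, 35.38505554199219), 44.03833770751953) [0.61477913 0.0724505  0.13      ] tool shift [0.05114016 0.00067512]
215 ((237.5, 131.74029541015625), (3.2612801265645912e-18, 1.0), 180.0) [0.61028836 0.09101306 0.13      ] tool shift [ 0.05548315 -0.01792257]
band,headbottom pred [[253.32879475 208.67965957]
 [253.51433165 228.43281209]]
```

View pics/w6c.png

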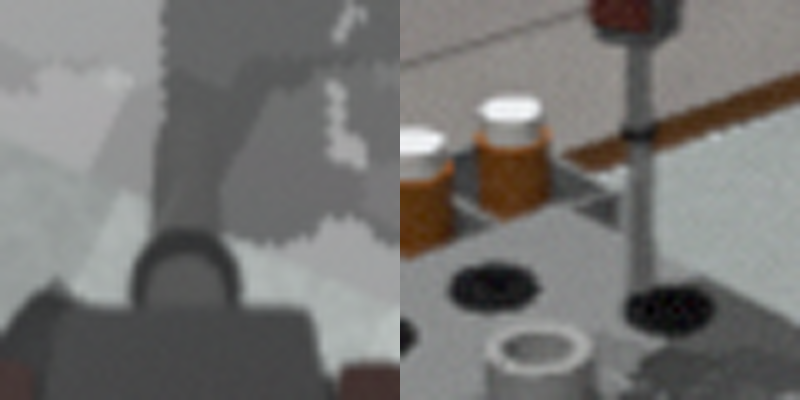

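Call:
{"op": "drive_tool", "data": {"targets": [{"fingers":-1,"dx":0.01,"dy":0,"dz":0,"twist":0},{"fingers":-1,"dx":0.03,"dy":0.001,"dz":0,"twist":0},{"fingers":-1,"dx":0.045,"dy":0.001,"dz":0,"twist":0},{"fingers":-1,"dx":0.0508,"dy":0.001,"dz":0,"twist":0},{"fingers":-1,"dx":0.0508,"dy":0.001,"dz":0,"twist":0},{"fingers":-1,"dx":0.0508,"dy":0.001,"dz":0.025,"twist":0},{"fingers":-1,"dx":0.0508,"dy":0.001,"dz":0.033,"twist":0},{"fingers":-1,"dx":0.0508,"dy":0.001,"dz":0.033,"twist":0},{"fingers":-1,"dx":0.0508,"dy":0.001,"dz":0.033,"twist":0}]}}

```text
time_s: 14.28
eef_pos: [0.6154, 0.0711, 0.336]
orientation: [0.973, 0.231, 0.001, 0.0]
contact_force: [0.3, -0.2, -1.1]
opening: 0.0262
```

Run:
```python
from h import *
s=get_state();w=read_camera('wrist');b=read_camera('side');a=read_camera('top');save('w7',w);save('s7',b);save('t7',a);C=cam('wrist',s);t=s['eef_pos'];print(t,s['opening'])
P=[[t[0],t[1],t[2]-.1984],[.6146,.072,.13]]
print(proj(C,P),proj(cam('side'),P))
cv2.imwrite('pics/w7b.png',np.hstack([cv2.resize(w[140:230,205:305,::-1],(400,360),interpolation=2),cv2.resize(b[120:210,170:270,::-1],(400,360),interpolation=2)]))
```

```text
[0.61538014 0.07114325 0.33600435] 0.026180467846070386
[[252.9994056  187.06998984]
 [251.96754065 185.55269434]] [[219.9689791  178.66482058]
 [219.98217228 181.25935429]]
```

View pics/w7b.png

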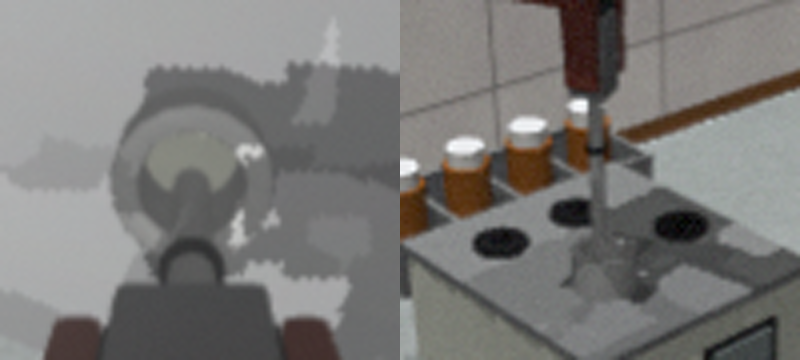

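The wrist view puts the tip at crop (190,188) against a bore centre near (192.5,187). The side view hints that the collar is a little right of the stem, so I'll measure that at sub-pixel level.

Run:
```python
from h import *
S=cam('side');b=cv2.imread('pics/s6.png');g=cv2.cvtColor(b,6).astype(float)
m=np.zeros(g.shape,np.uint8)
np.set_printoptions(linewidth=220)
print(g[176:190,208:234].astype(int))
s7=cv2.cvtColor(cv2.imread('pics/s7.png'),6).astype(int)
print('s7',s7[144:182:3,210:232])
s6=g.astype(int);print('s6',s6[142:178:4,226:246])
```

```text
[[124  95  74  66  55  56  59  69  73  81 107 137 138 137 137 135 139 137 138 139 138 136 138 140 127  91]
 [139 139 140 132 117 112 124 139 139 137 142 143 144 140 142 138 140 137 140 139 138 134 140 139 129  96]
 [139 140 139 135 139 139 141 143 144 150 152 154 154 154 156 152 147 149 143 140 138 141 136 140 135 118]
 [141 137 140 138 137 139 149 153 160 159 158 151 154 155 160 157 165 166 155 142 135 134 129 136 140 134]
 [141 138 140 137 139 148 157 159 139 119 101 104 103 110 112 119 134 154 169 161 136 119 118 125 134 135]
 [137 140 139 138 140 161 155 121  86  87  94  97 103 103 108 105 103 122 156 167 149 121 119 121 115 120]
 [138 136 140 132 138 165 158 111  76  80 100 101 104 106 110 107 108 123 154 166 141 112 118 117 116 121]
 [137 139 137 136 142 154 160 139 102  96  95 101 109 106 114 113 122 144 164 152 122 110 117 120 117 123]
 [140 137 136 135 126 117 142 141 158 135 121 124 123 127 136 142 150 159 147 116  85 102 117 120 117 120]
 [135 137 141 136 122  95 108 132 158 156 155 157 157 157 153 155 145 130  94  83  81 104 125 129 123 119]
 [138 140 137 142 123  93 100 
[... 1636 characters left out ...]
04 134 134 135 136 134 131 137 139]
 [137 137 141 142 139 142 142 126  91  81  84  95 120 134 127 126 117  87  74  62]
 [139 137 137 131 120  95  82  37  23  30  31  25  42  54  59  59  69  83  90 110]
 [ 82  68  57  60  61  70  92  95  86  91  97 104 145 165 164 162 163 164 164 163]
 [ 71  72  77  81 101 130 136 130 110  84  88 108 144 163 164 163 161 162 161 161]
 [129 115  92  76  65  63  84 113 103  83  85 108 146 160 162 160 162 159 160 162]
 [139 136 137 138 140 137 138 132 109  86  83  93 132 159 160 161 161 162 162 161]
 [136 138 136 140 137 140 139 131 109  85  86  86 117 137 140 140 141 151 150 159]
 [138 136 137 138 138 140 136 119  68  36  36  25  13  19   6  14  18  10  20  33]]
```

Run:
```python
from h import *
np.set_printoptions(linewidth=250)
s=get_state();C=cam('wrist',s);t=s['eef_pos'];Rm=R.from_quat(s['orientation']).as_matrix()
g=cv2.cvtColor(cv2.imread('pics/w7.png'),6).astype(int)
print('w7 cols236-272 step2, rows160-214 step1');
for r in range(160,212,2): print(r,g[r,228:280:2])
for k in(0,-.004):
    c=np.array([.6146,.072,.13])+k*Rm[:,0]
    f=lambda r,a,z:c+r*(np.cos(a)*Rm[:,0]+np.sin(a)*Rm[:,1])+[0,0,z]
    for r in(23,15): print(k,r,'far,near,left,right',proj(C,[f(r,a,0) for a in(0,np.pi,-np.pi/2,np.pi/2)]).round(1).tolist())
tip=t-[0,0,.1984];print('tip far/near/left/right',proj(C,[tip+.005*Rm[:,0],tip-.005*Rm[:,0],tip-.005*Rm[:,1],tip+.005*Rm[:,1]]).round(1).tolist())
a=cv2.cvtColor(cv2.imread('pics/t4.png'),6).astype(int);print('t4');print(a[145:168,222:246])
```

```text
w7 cols236-272 step2, rows160-214 step1
160 [168 168 167 167 167 167 158 108 108 107 107 106 105 106 106 104 104 105 105 109 128 152 130 151 125 103]
162 [166 168 167 166 166 166 162 111 107 102 101 100  98  97  97 102 102 104 105 104 103 106 104 106 103 101]
164 [167 167 167 166 166 165 155 103  98  97  97  97  96  96  96  95  96  98 104 103 103 105 103 103 104 102]
166 [166 166 166 166 166 164 118  95  97 100 104 110 115 119 107  98  98  95  96 101 103 104 103 104 104 102]
168 [167 166 166 166 164 141  98 100 118 133 137 138 135 135 135 132 125 110  96  95 104 104 104 103 102 107]
170 [166 165 165 165 147 100 114 130 135 135 135 135 134 133 131 132 132 131 118  96  96 104 103 104 103 122]
172 [166 166 165 162 114 113 132 132 133 130 130 124 126 130 130 129 130 131 133 125  96  99 103 103 103 103]
174 [166 164 165 156 111 130 131 129 129 130 133 131 133 134 134 129 125 129 130 132 122  93 102 104 103 102]
176 [157 162 157 141 128 132 130 121 132 133 133 134 133 132 131 131 127 123 148 186 155 138  97 101  96  97]
178 [153 153 152 121 130 130 128 125 135 135 134 135 134 132 132 131 1
[... 3879 characters left out ...]
2 152]
 [151 151 151 152 148 161 194 188 162 139 140 135 140 145 156 176 195 192 154  78  84 122 151 152]
 [151 151 152 152 142 137 172 188 191 182 165 154 165 174 190 198 193 154  78  72  98 132 151 151]
 [152 151 152 152 151 138 115 152 184 191 197 197 199 200 197 186 155  77  70  88 126 152 151 151]
 [152 152 152 152 153 147 128 104 119 158 183 185 184 182 159  95  68  85 102 124 147 151 151 152]
 [152 151 152 151 152 152 149 134 108  86  83  84  65  68  75  86 103 124 143 151 151 151 151 151]
 [151 151 151 151 152 151 152 152 145 123 107 104  98 100 109 124 141 143 147 152 152 151 152 151]
 [151 152 152 152 152 151 151 152 152 149 143 143 143 144 143 143 146 152 151 151 151 152 152 151]]
```

Call:
{"op": "drive_tool", "data": {"targets": [{"fingers":-1,"dx":-0.0025,"dy":0,"dz":0,"twist":0},{"fingers":-1,"dx":-0.0025,"dy":0,"dz":0,"twist":0},{"fingers":-1,"dx":-0.0025,"dy":0,"dz":0.01,"twist":0},{"fingers":-1,"dx":-0.0025,"dy":0,"dz":0.025,"twist":0},{"fingers":-1,"dx":-0.0025,"dy":0,"dz":0.04,"twist":0},{"fingers":-1,"dx":-0.0025,"dy":0,"dz":0.055,"twist":0},{"fingers":-1,"dx":-0.0025,"dy":0,"dz":0.064,"twist":0},{"fingers":-1,"dx":-0.0025,"dy":0,"dz":0.064,"twist":0},{"fingers":-1,"dx":-0.0025,"dy":0,"dz":0.064,"twist":0}]}}

```text
time_s: 15.55
eef_pos: [0.6132, 0.0701, 0.2716]
orientation: [0.973, 0.231, 0.0, 0.0]
contact_force: [0.2, 0.4, -0.4]
opening: 0.0258
```

Run:
```python
from h import *
s=get_state();w=read_camera('wrist');b=read_camera('side');save('w8',w);save('s8',b);C=cam('wrist',s);t=s['eef_pos'];print(t,s['opening'],s['contact_force'])
P=[t-[0,0,.1284],[.6146,.072,.13]]
print('band/collar wrist',proj(C,P),'side',proj(cam('side'),P))
cv2.imwrite('pics/w8b.png',np.hstack([cv2.resize(w[150:240,205:305,::-1],(400,360),interpolation=2),cv2.resize(b[145:205,187:253,::-1],(396,360),interpolation=2)]))
```

```text
[0.61317068 0.07011799 0.27159161] 0.025759751629458386 [ 0.15961189  0.39169012 -0.43053278]
band/collar wrist [[253.25162942 209.0684341 ]
 [252.00322016 201.63242255]] side [[220.67804575 177.07421153]
 [219.98217228 181.25935429]]
```

View pics/w8b.png

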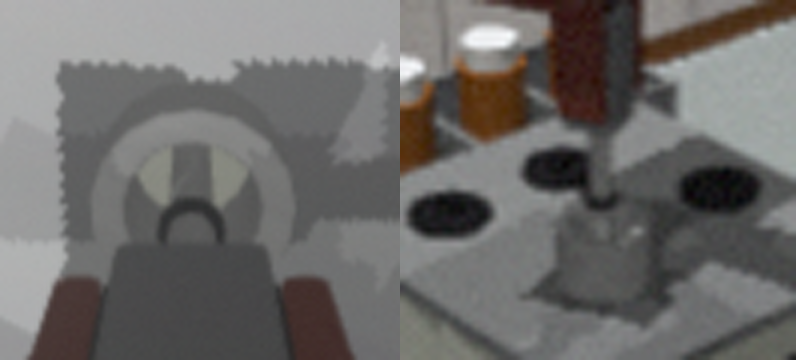

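The wrist view shows the stem at x≈191.5 inside a bore centred near 192.5, so it is centred within about 0.5 mm. The side view has the band about 13 mm above the rim. I'll check the band height at sub-pixel level.

Run:
```python
from h import *
S=cam('side')
for n,tc,x0 in(('s6',[.5688,.0497,.3677],235),('s7',[.6154,.0711,.336],219),('s8',[.6132,.0701,.2716],219)):
    g=cv2.cvtColor(cv2.imread(f'pics/{n}.png'),6).astype(float);tc=np.array(tc)
    p=proj(S,[tc-[0,0,.1284]])[0];r=int(round(p[1]))
    print(n,p,list(range(r-6,r+8)),g[r-6:r+8,x0:x0+3].mean(1).round())
    print('px/mm vertical',(proj(S,[tc-[0,0,.1384]])[0]-p)[1]/10)
# rim ellipse points by hand from s6 (outer edge): top row, bottom row
c=np.array([.6146,.072,.13]);a=np.linspace(0,2*np.pi,72)
q=proj(S,np.c_[c[0]+.023*np.cos(a),c[1]+.023*np.sin(a),np.full(72,.13)]);print('rim pred cols',q[:,0].min(),q[:,0].max(),'rows',q[:,1].min(),q[:,1].max())
```

```text
s6 [236.04515775 148.45491962] [142, 143, 144, 145, 146, 147, 148, 149, 150, 151, 152, 153, 154, 155] [ 89.  89.  93.  89.  87.  87.  76.  50.  29.  53.  79.  90.  97. 100.]
px/mm vertical 0.34964908325064814
s7 [219.11220088 155.82889817] [150, 151, 152, 153, 154, 155, 156, 157, 158, 159, 160, 161, 162, 163] [ 90.  81.  72.  71.  69.  65.  56.  26.  38.  66.  79.  97. 101. 103.]
px/mm vertical 0.335171429451907
s8 [220.6767867 177.0656581] [171, 172, 173, 174, 175, 176, 177, 178, 179, 180, 181, 182, 183, 184] [86. 87. 84. 84. 84. 84. 71. 41. 36. 75. 88. 99. 96. 92.]
px/mm vertical 0.31615109468820324
rim pred cols 211.69114908337798 228.25777353107347 rows 177.29624474102752 185.36538928358198
```

Call:
{"op": "drive_tool", "data": {"targets": [{"fingers":-1,"dx":0,"dy":0.0004,"dz":0.006,"twist":0},{"fingers":-1,"dx":0,"dy":0.0004,"dz":0.0115,"twist":0},{"fingers":-1,"dx":0,"dy":0.0004,"dz":0.0135,"twist":0},{"fingers":-1,"dx":0,"dy":0.0004,"dz":0.0135,"twist":0},{"fingers":-1,"dx":0,"dy":0.0004,"dz":0.0135,"twist":0},{"fingers":-1,"dx":0,"dy":0.0004,"dz":0.0135,"twist":0}]}}

```text
time_s: 16.4
eef_pos: [0.6131, 0.0698, 0.2579]
orientation: [0.973, 0.231, 0.0, 0.0]
contact_force: [-0.5, -0.0, -1.2]
opening: 0.0261
```

Run:
```python
from h import *
s=get_state();w=read_camera('wrist');b=read_camera('side');a=read_camera('top');save('w9',w);save('s9',b);save('t9',a);C=cam('wrist',s);t=s['eef_pos'];print(t,s['opening'],s['contact_force'],s['ft_torque'])
P=[t-[0,0,.1284],[.6146,.072,.13]]
print('band/collar wrist',proj(C,P),'side',proj(cam('side'),P))
cv2.imwrite('pics/w9b.png',np.hstack([cv2.resize(w[150:240,215:295,::-1],(320,360),interpolation=2),cv2.resize(b[165:195,200:240,::-1],(480,360),interpolation=2)]))
```

```text
[0.61313325 0.06977718 0.25785569] 0.026051108737446815 [-0.52927293 -0.02371078 -1.20715491] [-0.03319429 -0.03822996 -0.0142008 ]
band/collar wrist [[253.27678133 209.00583505]
 [251.65980339 206.57575213]] side [[220.94588349 181.37602348]
 [219.98217228 181.25935429]]
```

View pics/w9b.png

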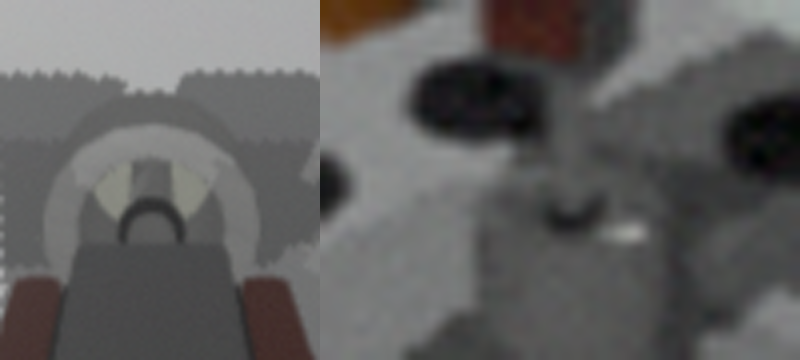

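Run:
```python
from h import *
T=cam('top');a=cv2.imread('pics/t9.png').max(2)
m=np.zeros_like(a);m[195:250,325:382]=a[195:250,325:382]<70
n,l,st,ce=cv2.connectedComponentsWithStats(m);i=1+st[1:,4].argmax();print('lid',st[i],onz(T,ce[i],.014))
print(get_state()['qd'].round(3));print(env.sign_off())
```

```text
lid [344 214  19  19 291] [[ 0.42745302 -0.27191789  0.014     ]]
[ 0.001 -0.001  0.002 -0.001 -0.     0.   ]
the job is handed in; nothing more can be done
None
```

The lid is lying flat in the steel tray, released. The probe is held upright through the guide with its band level with the collar top. I handed the job in after about 16.6 s of robot time; sign-off reports no verdict.

**Last checks:**
- **Lid:** the top camera places it at (0.427, -0.272), within about 1 mm of the tray centre I measured.
- **Centring:** the band and bore centres agree within about 1 mm in both the wrist and side views.
- **Band height:** it is level with the collar top to within about 0.5 mm, by the tool height and the side view.
- **Holding:** the arm is still, the grip is steady at 26 mm opening, and the last force reading was about 1 N, so I saw no sign of contact with the bath or bore.

**Disagreement:** above the collar, the side view put the stem about 4 mm off along the tool's x axis, while the wrist view said about 1.5 mm. I corrected by 2.5 mm before lowering, and the two views agreed afterwards.

I did not measure the other things on the bench again at the end.

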